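Prop open the lid of the optics case

ROBOT

A 6-joint arm with a two-finger parallel gripper is mounted at the origin on the work surface. World frame = base frame: x ahead of the robot, y to its left, z up, the work surface at z = 0. Lengths are in m, angles in rad, forces in N, time in s.
With the tool pointing down it reaches from about 0.3 to 0.775 m from the base axis. Payload 14.6 kg.
Tool frame: the origin (TCP) lies between the finger pads; the fingertips stand ctrl.tip_extent ahead of it and the grasp point (between the pads) lies 3 mm ahead of it (ctrl.tip_extent is the distance from the TCP to the fingertips, in m); z points along the fingers, y is the line along which they close (so a half turn about z gives the same grasp; the last joint's range is limited). The gripper opens to 94 mm and grips with 3 to 60 N. Pads are 16 mm wide; open, the fingers measure 119 mm over their backs; the gripper's body (75 mm by 177 mm) begins 78 mm behind the grasp point.
Start: joints at [1.074, 0.3, 1.521, -0, 1.321, -0.067], TCP at [0.229, 0.5, 0.227] pointing down, gripper open.
Joint ranges: [-3.03, 3.03], [-0.79, 2.21], [0.23, 2.52], [-1.04, 4.18], [0, 3.07], [-2.55, 2.55]. Speed limits (rad/s): [2.22, 2.22, 2.57, 3.14, 3.14, 3.14].

INTERFACE

Orientations are given as [roll, pitch, yaw] about the fixed x, y, z axes, in that order (R = Rz(yaw) Ry(pitch) Rx(roll)).
In Python, from station import ctrl, viewer gives the robot as it stands (ctrl), with the cameras (viewer).
- The arm moves only by the tool shift_gripper, called by a JSON object that holds its "name" and its "arguments". Schema: {"type":"object","properties":{"moves":{"type":"string"},"jaw":{"type":"number"},"grip_n":{"type":"number"},"only":{"type":"string"},"quiet":{"type":"boolean"},"lines":{"type":"string"}},"required":["moves"],"additionalProperties":false}. moves is a string of 1 to 10 rows, parted by semicolons, with the numbers parted by commas; each row has 6 numbers: dx, dy, dz in shares of 0.4 m (1.0 is 0.4 m), then a rotation vector rx, ry, rz in parts of the range, where 1.0 means 180 degrees; each row shifts and turns the commanded pose from where the row before left it, along the tool's axes as they then stand; what a row does not reach is not made up. A row lasts 1/10 s, in which the tool goes at most 0.05 m and 0.15 rad, less where a joint would pass 70% of its speed; a pose out of reach is approached as far as the arm can. jaw is the finger opening in m, set as the call begins (left out keeps the last). The fingers move at their own pace and stop on an object; grip_n is the grip in N (left out, the last holds). Time passes only in rows, so rows that do not move let the fingers close. The tool returns the time, the measured TCP pose, the force, the opening and the grip force at its end. only (a regular expression) keeps the lines of the reply that match it, lines (a string "A,B") keeps lines A to B, and quiet returns only ok. Shift and turn numbers lie between -1 and 1, and a call with a number outside is refused. Input that does not fit is refused with a message, and nothing moves.
- ctrl.get_obs(): the state, without advancing time (a new reading comes with each control period).
- viewer.camera(name): name is "side" or "top"; returns a dict with "pixels" (420x560x3 uint8, blue, green, red), "fx", "fy", "cx", "cy" (pixels), "extrinsics" (4x4, takes a point from camera to world coordinates). Camera axes: x right, y up, looking along -z (the intrinsics and any distortion apply to the point x, -y, -z); pixel columns grow to the right and rows downward; lengths in m; the calibration is good to about 2 mm. A picture is of the moment at which its call begins. There is no depth.
- ctrl.hand_in(): hands the job in; it is judged then, once.
The state is a dict: "time_s": time; "qpos": joint angles; "joint_vel": joint speeds; "tau": joint torques, N m; "ee_pos": TCP position; "eef_rot": TCP orientation; "force": force on the tool from outside, world axes, zero at the start; "moment": the same for the moment, N m; "grip_width": finger opening in m; "grip_force": force on a finger pad.
Only numpy, scipy, OpenCV 4.12 (cv2) and the standard library are available. Lean on these libraries where they do the work, as an engineer would, in place of code of your own. Each camera call takes 0.05 s, during which the arm holds its last target. There are 200 camera calls.

TASK

The lid of the black optics case is standing half open, held only by its stiff hinge. Lift that case's prop rod out of its clip by the blue handle, swing it up until its neck is fully home in the yellow slot on the edge of the lid, and let go so that it stays there. The small closed white case has a rod of its own: leave that one in its clip.

Things in the scene. Friction and masses are not known exactly. Their poses are not given: they have to be found in the camera images.
- prop_handle (a point): Mid-grip of the blue handle, 18 mm thick, 45 mm long, level, fixed to the steel prop rod clipped along the left side of the open black case, 84 mm up. Axes: x from the rod's pivot to its tip, y level away from the case. Pivot axis along y, through the point 85 mm back (-x). Rod starts 0 to 4 degrees above level, tip away from the robot; swings up only; stiff (2.5 N), stays where left.
- prop_neck (a point): Point on the 8 mm thick neck near the tip of the same rod, on its centre line: 116 mm ahead (+x) and 50 mm towards the case (-y) from prop_handle, same axes; 201 mm from the pivot. A dark collar 20 mm wide begins 15 mm below it; the tip is 27 mm beyond it.
- lid_slot (a point): Where the neck point rests when home: 4 mm from the closed end of the yellow slot (18 mm wide, 6 mm thick, 32 mm long) on the left edge of the black case's lid, about 225 mm up. Axes: x to the lid's hinge, y along it. Its mouth faces the hinge (+x). It lies in the rod's plane of swing; the rod meets it about 45 degrees up and is stopped by its end. The lid stands 43-47 degrees open.
- spare_handle (a point): Mid-grip of the blue handle (18 mm thick, 45 mm long) of the rod on the small closed white case (200 x 140 x 80 mm), about 64 mm above the table, same axes as prop_handle. To be left alone. (The black case is 270 x 200 x 100 mm; the top of its open lid is up to 305 mm above the table.)

How it is judged:
At the end, for the whole second after the job is handed in: The neck of the black case's prop rod rests in the lid's slot, within 22 mm of fully home, and stays there; the white case's rod is still in its clip (its handle moved less than 15 mm) (distance between prop_neck and lid_slot below 0.022 m and distance of spare_handle from where it was at the start of the episode below 0.015 m); the robot touches nothing.
It fails at once if the rod of the white case is pulled out of its clip (handle moved more than 25 mm) (distance of spare_handle from where it was at the start of the episode above 0.025 m).
It also fails if it takes over 32 s, if anything falls off the work surface, if the arm or the gripper's body presses on something with over 40 N, if the wrist force passes 120 N, or if a joint passes its speed limit or range.

## Working session

There is one attempt and no reset: what is moved stays moved. The work goes in short steps, Python scripts to look and compute and a tool call to move; the robot and the scene stay as the last step left them, time stands still between calls to the robot, and variables do not carry over. Pictures are saved under pics/ and viewed, at most 10 in all, crops included, and the job is handed in when it is done.

```bash
ls; mkdir -p pics; python3 - <<'E'
from station import ctrl, viewer
import cv2,numpy as np
for n in("side","top"):
    c=viewer.camera(n);cv2.imwrite(f"pics/{n}0.png",c["pixels"]);print({k:(v if k!="extrinsics" else np.round(v,3).tolist()) for k,v in c.items() if k!="pixels"})
    np.savez(f"{n}.npz",**{k:v for k,v in c.items()})
print(ctrl.get_obs(),ctrl.tip_extent)
E
```

```text
pics
station.py
{'fx': 527.9979951788027, 'fy': 527.9979951788027, 'cx': 277.572927329791, 'cy': 208.73988261217127, 'extrinsics': [[0.645, 0.548, -0.532, 0.185], [-0.764, 0.443, -0.47, -0.28], [-0.022, 0.709, 0.705, 0.686], [0.0, 0.0, 0.0, 1.0]]}
{'fx': 517.0718508147163, 'fy': 517.0718508147163, 'cx': 275.826278919397, 'cy': 212.06204550891147, 'extrinsics': [[-0.007, 0.987, -0.159, 0.46], [-1.0, -0.008, -0.004, 0.112], [-0.005, 0.159, 0.987, 0.968], [0.0, 0.0, 0.0, 1.0]]}
{'time_s': 0.1, 'qpos': array([ 1.07437368e+00,  3.00426071e-01,  1.52151435e+00, -4.12590563e-05,
        1.32070191e+00, -6.65852889e-02]), 'joint_vel': array([-0.00057476, -0.00072447, -0.00179727,  0.00037489,  0.0008182 ,
       -0.00016252]), 'tau': array([-8.02985069e-04, -5.32642794e+01, -3.53286660e+01,  7.08655547e-02,
        2.35187646e-02, -7.51257880e-05]), 'ee_pos': array([0.22910055, 0.49977917, 0.22693925]), 'eef_rot': array([-3.14054264e+00, -2.99654300e-05,  2.71176551e+00]), 'force': array([-0.21320135,  0.13114188, -0.06724426]), 'moment': array([0.02203102, 0.04256175, 0.01601059]), 'grip_force': 0.0, 'grip_width': 0.09385562888703988} 0.022
```

View pics/side0.png

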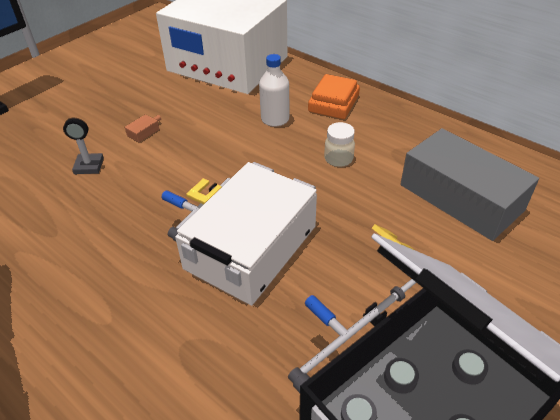

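View pics/top0.png

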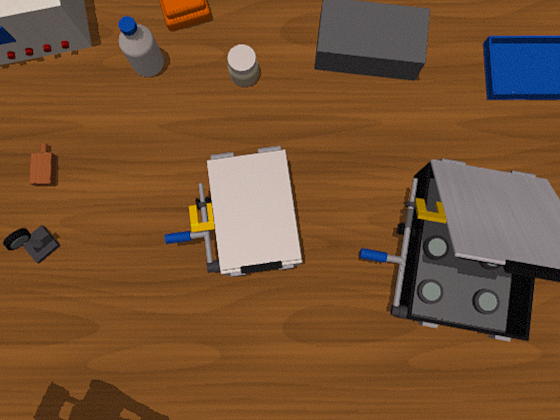

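The white case is in the centre with its own rod. The black case is at lower right: in side view its handle is near (320,310), in top near (373,256), and the yellow slot is near (430,210) in top and (385,235) in side. I'll enlarge both.

```bash
python3 - <<'E'
import cv2,numpy as np
s=cv2.imread("pics/side0.png")[215:400,285:435];t=cv2.imread("pics/top0.png")[155:325,350:470]
cv2.imwrite("pics/s1.png",cv2.resize(s,None,fx=3.2,fy=3.2,interpolation=3))
cv2.imwrite("pics/t1.png",cv2.resize(t,None,fx=3.5,fy=3.5,interpolation=3))
E
```

```text
(no output)
```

View pics/s1.png

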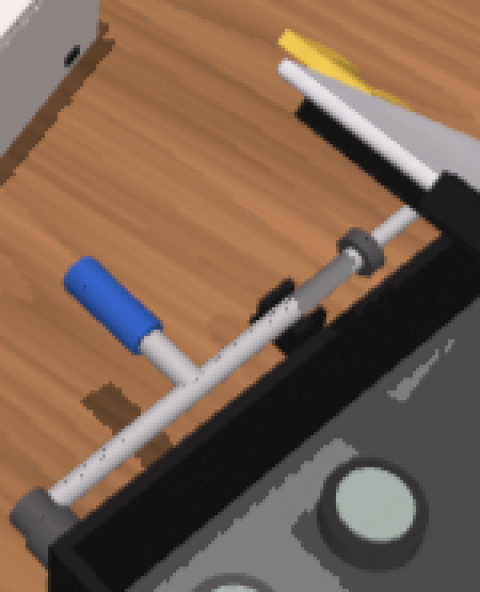

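View pics/t1.png

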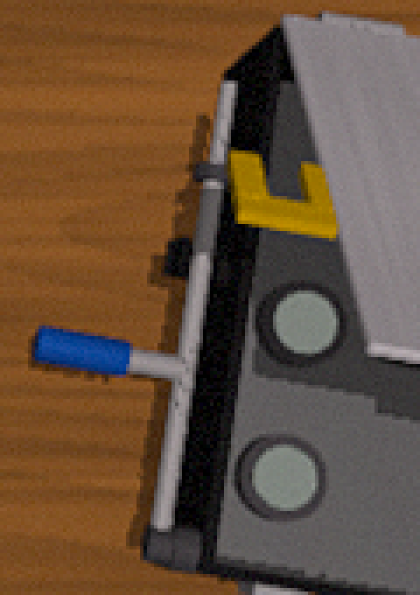

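Pixel positions from the crops: handle centre is side (320.9,310.3) and top (373.4,255.6). T-junction is side (347.5,333.1) and top (402.3,260.7). Collar is side (397.8,293.1) and top (410,204.4). The slot's yellow outer corner also shows in both views.

```bash
cat > h.py <<'E'
import numpy as np,cv2
from scipy.spatial.transform import Rotation as Ro
def P(n):
    c=np.load(n+".npz");E=np.linalg.inv(c["extrinsics"]);K=np.array([[c["fx"],0,c["cx"]],[0,c["fy"],c["cy"]],[0,0,1]])
    return K@np.diag([1,-1,-1])@E[:3]
def tri(s,t):
    X=cv2.triangulatePoints(P("side"),P("top"),np.array(s,float).reshape(2,1),np.array(t,float).reshape(2,1)).ravel();X=X[:3]/X[3]
    e=[(lambda p:p[:2]/p[2])(P(n)@np.r_[X,1])-u for n,u in(("side",s),("top",t))]
    return X,np.round(np.ravel(e),1)
def px(n,X):
    p=P(n)@np.r_[X,1];return np.round(p[:2]/p[2],1)
E
python3 - <<'E'
from h import *
np.set_printoptions(precision=4,suppress=True)
sc=lambda a,b:(285+a/3.2,215+b/3.2); tc=lambda a,b:(350+a/3.5,155+b/3.5)
H=tri(sc(115,305),tc(82,352));J=tri(sc(200,378),tc(183,370));C=tri(sc(361,250),tc(210,173));V=tri(sc(60,495),tc(167,528))
for n,v in zip("HJCV",(H,J,C,V)):print(n,*v)
d=C[0]-J[0];yaw=np.arctan2(d[1],d[0]);print("yaw",yaw,"elev",np.arctan2(d[2],np.hypot(*d[:2])),np.linalg.norm(d))
e=H[0]-J[0];print("handle dir",np.arctan2(e[1],e[0])-np.pi/2,np.linalg.norm(e))
E
```

```text
H [ 0.5261 -0.0508  0.0867] [-0.4  0.1  0.2 -0.3]
J [ 0.5173 -0.0992  0.09  ] [-1.   0.2  0.5 -0.6]
C [ 0.6135 -0.1165  0.0898] [-0.5  0.1  0.3 -0.3]
V [ 0.4417 -0.0877  0.0898] [-0.5  0.1  0.2 -0.3]
yaw -0.17863100026574613 elev -0.0022040503948121556 0.09773618883761108
handle dir -0.17945930542807997 0.04926993414813043
```

Units first: shifts go in shares of 0.4 m and turns go in shares of 180 degrees. So 0.1466 rad / 3.1416 = 0.0467.

{"name": "shift_gripper", "arguments": {"moves": "0,0,0,0,0,0.0467;0,0,0,0,0,0.0467;0,0,0,0,0,0.0467;0,0,0,0,0,0.0467;0,0,0,0,0,0.0467;0,0,0,0,0,0.0467;0,0,0,0,0,0.0467;0,0,0,0,0,0.0467;0,0,0,0,0,0.0467", "jaw": 0.06, "grip_n": 15}}

```text
time_s: 1.0
ee_pos: [0.2291, 0.4999, 0.2271]
eef_rot: [-3.141, 0.001, 1.386]
force: [-0.4, -1.4, -0.9]
grip_width: 0.0599
grip_force: 0.0
```

{"name": "shift_gripper", "arguments": {"moves": "-0.0865,0.0695,0,0,0,0;-0.0865,0.0695,0,0,0,0;-0.0865,0.0695,0,0,0,0;-0.0865,0.0695,0,0,0,0;-0.0865,0.0695,0,0,0,0;-0.0865,0.0695,0,0,0,0;-0.0865,0.0695,0,0,0,0"}}

```text
time_s: 1.7
ee_pos: [0.3781, 0.2254, 0.2274]
eef_rot: [-3.142, 0.0, 1.393]
force: [1.2, 0.2, -0.9]
grip_width: 0.0603
grip_force: 0.0
```

{"name": "shift_gripper", "arguments": {"moves": "-0.0865,0.0695,0,0,0,0;-0.0865,0.0695,0,0,0,0;-0.0865,0.0695,0,0,0,0;-0.0865,0.0695,0,0,0,0;-0.0865,0.0695,0,0,0,0;-0.0865,0.0695,0,0,0,0;-0.0865,0.0695,0,0,0,0;0,0,0,0,0,0;0,0,0,0,0,0"}}

```text
time_s: 2.6
ee_pos: [0.5261, -0.0463, 0.2268]
eef_rot: [-3.14, -0.0, 1.391]
force: [-0.4, 1.0, -0.4]
grip_width: 0.0602
grip_force: 0.0
```

In the tool's units: 0.04 m / 0.4 = 0.1, 0.03 m / 0.4 = 0.075.

{"name": "shift_gripper", "arguments": {"moves": "0,0,0.1,0,0,0;0,0,0.1,0,0,0;0,0,0.075,0,0,0;0,0,0.05,0,0,0;0,0,0.0225,0,0,0;0,0,0,0,0,0;0,0,0,0,0,0"}}

```text
time_s: 3.3
ee_pos: [0.5266, -0.0454, 0.0895]
eef_rot: [3.14, -0.0, 1.393]
force: [-0.1, -0.0, 0.7]
grip_width: 0.06
grip_force: 0.0
```

```bash
python3 - <<'E'
from station import ctrl, viewer
import cv2,numpy as np
a=[cv2.resize(viewer.camera(n)["pixels"][y:y+200,x:x+260],None,fx=1.5,fy=1.5,interpolation=2) for n,x,y in(("side",220,180),("top",300,140))]
cv2.imwrite("pics/g.png",np.hstack(a))
E
```

```text
(no output)
```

View pics/g.png

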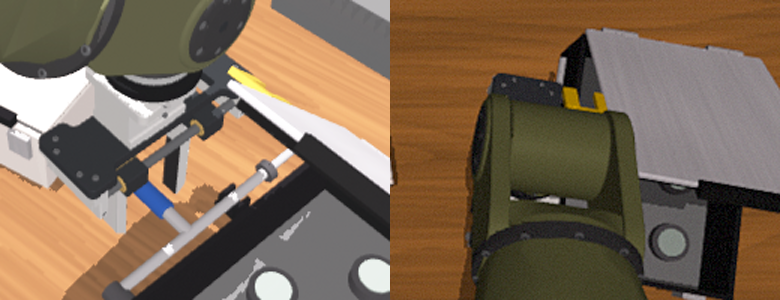

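Fingers straddle the blue handle. Closing, then swinging the first 0.4 rad.

{"name": "shift_gripper", "arguments": {"moves": "0,0,0,0,0,0;0,0,0,0,0,0;0,0,0,0,0,0;0,0,0,0,0,0;0,0,0,0,0,0;0,0,0,0,0,0", "jaw": 0, "grip_n": 20}}

```text
time_s: 4.0
ee_pos: [0.528, -0.0461, 0.0892]
eef_rot: [3.136, -0.0, 1.392]
force: [3.8, -0.7, -2.5]
grip_width: 0.0172
grip_force: 20.0
```

{"name": "shift_gripper", "arguments": {"moves": "0,-0.001,-0.0105,-0.0159,0,0;0,-0.001,-0.0105,-0.0159,0,0;0,-0.001,-0.0105,-0.0159,0,0;0,-0.001,-0.0105,-0.0159,0,0;0,0,0,0,0,0"}}

```text
time_s: 4.5
ee_pos: [0.5251, -0.0454, 0.1067]
eef_rot: [2.934, 0.001, 1.394]
force: [8.5, 2.6, 0.7]
grip_width: 0.0175
grip_force: 20.0
```

{"name": "shift_gripper", "arguments": {"moves": "0,-0.001,-0.0105,-0.0159,0,0;0,-0.001,-0.0105,-0.0159,0,0;0,-0.001,-0.0105,-0.0159,0,0;0,-0.001,-0.0105,-0.0159,0,0;0,0,0,0,0,0"}}

```text
time_s: 5.0
ee_pos: [0.519, -0.0444, 0.1227]
eef_rot: [2.734, -0.0, 1.392]
force: [7.7, -1.2, 3.4]
grip_width: 0.0172
grip_force: 20.0
```

In the tool's units: -0.0042 m / 0.4 = -0.0105, -0.0004 m / 0.4 = -0.001, -0.05 rad / 3.1416 = -0.0159.

{"name": "shift_gripper", "arguments": {"moves": "0,0,-0.0105,-0.0159,0,0;0,0,-0.0105,-0.0159,0,0;0,-0.001,-0.0105,-0.0159,0,0;0,-0.001,-0.0105,-0.0159,0,0;0,0,0,0,0,0"}}

```text
time_s: 5.5
ee_pos: [0.5101, -0.0428, 0.1369]
eef_rot: [2.535, -0.0, 1.393]
force: [4.5, 0.2, 3.0]
grip_width: 0.0174
grip_force: 20.0
```

{"name": "shift_gripper", "arguments": {"moves": "0,-0.001,-0.0105,-0.0159,0,0;0,-0.001,-0.0105,-0.0159,0,0;0,0,0,0,0,0"}}

```text
time_s: 5.8
ee_pos: [0.5046, -0.0418, 0.1432]
eef_rot: [2.435, -0.0, 1.393]
force: [4.9, 1.5, 3.0]
grip_width: 0.0171
grip_force: 20.0
```

```bash
python3 - <<'E'
from station import ctrl, viewer
import cv2,numpy as np
a=[cv2.resize(viewer.camera(n)["pixels"][y:y+170,x:x+200],None,fx=2,fy=2,interpolation=2) for n,x,y in(("side",290,180),("top",340,140))]
cv2.imwrite("pics/g2.png",np.hstack(a))
E
```

```text
(no output)
```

View pics/g2.png

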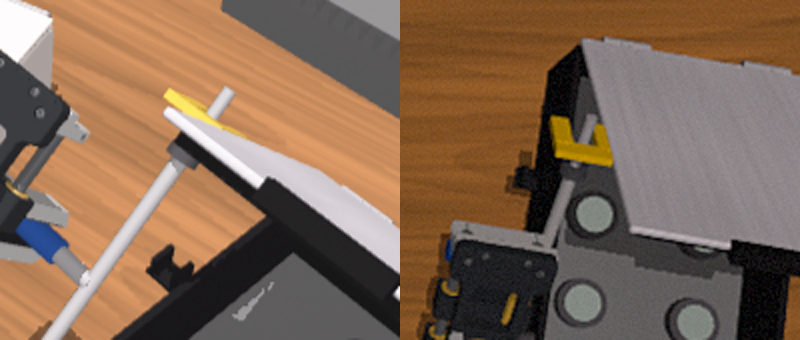

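The tip passes between the yellow prongs (side about (205,110), top about (585,145)), not yet home. I'll go on in small steps until the slot end resists.

In the tool's units: -0.0025 m / 0.4 = -0.0063, -0.0002 m / 0.4 = -0.0005, -0.03 rad / 3.1416 = -0.0095.

{"name": "shift_gripper", "arguments": {"moves": "0,-0.0005,-0.0063,-0.0095,0,0;0,0,0,0,0,0"}}

```text
time_s: 6.1
ee_pos: [0.5032, -0.0415, 0.1446]
eef_rot: [2.407, -0.0, 1.393]
force: [12.9, -0.4, -1.6]
grip_width: 0.0172
grip_force: 20.0
```

{"name": "shift_gripper", "arguments": {"moves": "0,-0.0005,-0.0043,-0.0064,0,0;0,0,0,0,0,0"}}

```text
time_s: 6.3
ee_pos: [0.5022, -0.0414, 0.1457]
eef_rot: [2.387, -0.0, 1.393]
force: [21.1, -3.0, -7.4]
grip_width: 0.0175
grip_force: 20.0
```

{"name": "shift_gripper", "arguments": {"moves": "0,-0.0005,-0.0043,-0.0064,0,0;0,0,0,0,0,0"}}

```text
time_s: 6.5
ee_pos: [0.5009, -0.0413, 0.1469]
eef_rot: [2.367, -0.0, 1.392]
force: [20.0, -3.6, -6.6]
grip_width: 0.0171
grip_force: 20.0
```

```bash
python3 - <<'E'
from station import ctrl, viewer
import cv2,numpy as np
a=[cv2.resize(viewer.camera(n)["pixels"][y:y+120,x:x+100],None,fx=4,fy=4,interpolation=2) for n,x,y in(("side",330,195),("top",390,175))]
cv2.imwrite("pics/g3.png",np.hstack(a))
E
```

```text
(no output)
```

View pics/g3.png

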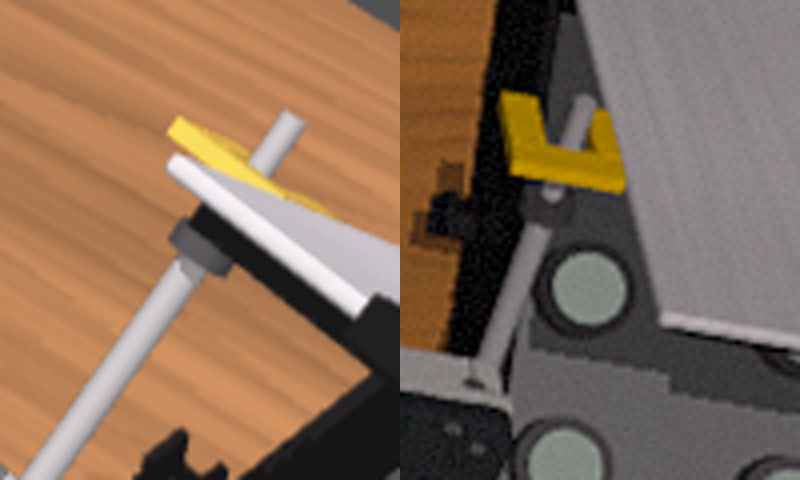

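The neck lies against the closed end of the slot (top crop about (560,155)), collar just below it. Releasing and backing off along the fingers.

{"name": "shift_gripper", "arguments": {"moves": "0,0,0,0,0,0;0,0,0,0,0,0;0,0,0,0,0,0;0,0,0,0,0,0;0,0,0,0,0,0", "jaw": 0.05}}

```text
time_s: 7.1
ee_pos: [0.4993, -0.0409, 0.1455]
eef_rot: [2.372, 0.0, 1.392]
force: [0.0, -1.1, -0.0]
grip_width: 0.0498
grip_force: 0.0
```

{"name": "shift_gripper", "arguments": {"moves": "0,0,-0.025,0,0,0;0,0,-0.05,0,0,0;0,0,-0.075,0,0,0;0,0,-0.075,0,0,0;0,0,-0.075,0,0,0;0,0,-0.075,0,0,0;0,0,0,0,0,0;0,0,0,0,0,0;0,0,0,0,0,0"}}

```text
time_s: 8.0
ee_pos: [0.3969, -0.0225, 0.2522]
eef_rot: [2.373, 0.0, 1.392]
force: [0.2, -0.6, 0.3]
grip_width: 0.0504
grip_force: 0.0
```

```bash
python3 - <<'E'
from station import ctrl, viewer
import cv2,numpy as np
a=[cv2.resize(viewer.camera(n)["pixels"][y:y+130,x:x+130],None,fx=3,fy=3,interpolation=2) for n,x,y in(("side",310,195),("top",360,175))]
cv2.imwrite("pics/g4.png",np.hstack(a))
E
```

```text
(no output)
```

View pics/g4.png

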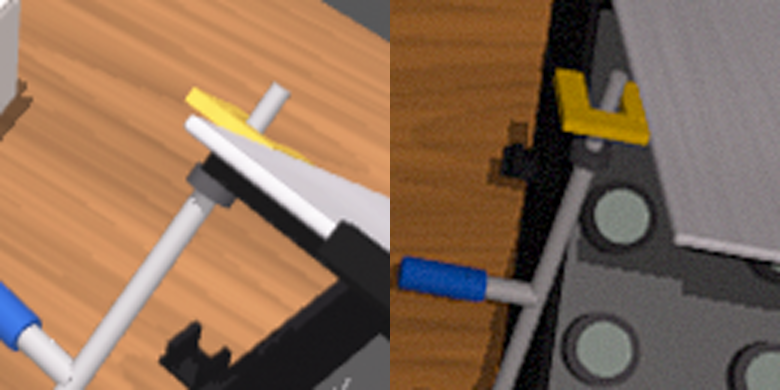

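The gripper is clear and the rod has stayed against the slot's closed end (top crop about (600,110)). The white case wasn't touched. Handing in.

```bash
python3 -c "
from station import ctrl, viewer
print(ctrl.hand_in())"
```

```text
the job is handed in; nothing more can be done
None
```

The job is handed in (about 8 s on the robot's clock; no verdict was returned): the last pictures show the black case's rod released with its neck against the closed end of the yellow slot and the gripper clear, and the robot never went near the white case's rod.

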